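Index the rotary fixture to its next hole

ROBOT

A 6-joint arm with a two-finger parallel gripper is mounted at the origin on the work surface. World frame = base frame: x ahead of the robot, y to its left, z up, the work surface at z = 0. Lengths are in mm, angles in rad, forces in N, time in s.
With the tool pointing down it reaches from about 400 to 925 mm from the base axis. Payload 12.5 kg.
Tool frame: the origin (TCP) lies midway between the tips of the shut fingers; the grasp point (between the pads) lies env.grasp_offset behind it (env.grasp_offset is the distance from the TCP to the grasp point, in mm); x points along the fingers, y is the direction in which the jaws open and shut, and the axes are right-handed (so a half turn about x gives the same grasp; the last joint's range is limited). The gripper opens to 95 mm and grips with 3 to 60 N. Pads are 20 mm wide; open, the fingers measure 119 mm over their backs; the gripper's body (75 mm by 180 mm) begins 59 mm behind the grasp point.
Start: joints at [-1.316, 0.491, 1.559, -0, 1.092, -0.106], TCP at [220.664, -584.772, 180.961] pointing down, gripper open.
Joint ranges: [-3.1, 3.1], [-0.84, 2.19], [0.05, 2.79], [-1.13, 4.28], [0.06, 2.93], [-2.69, 2.69]. Speed limits (rad/s): [2.22, 2.22, 2.79, 3.14, 3.14, 3.14].

INTERFACE

Orientations are given as [roll, pitch, yaw] about the fixed x, y, z axes, in that order (R = Rz(yaw) Ry(pitch) Rx(roll)).
In Python, from cell import env gives the robot as it stands.
- The arm moves only by the tool apply_moves, never from a script. Its arguments are lists of equal length, an entry for each row: "offset": the shift along the world's x, y, z in units of 25 mm (1.0 is 25 mm), a list of three; "yaw": the turn about the world's z in units of 6 degrees (1.0 is 6 degrees); "jaw": the closure, from -1 (fully open) to 1 (shut), so that 0 is half open. A call has 1 to 20 rows; each row is the pose to reach, as a shift and turn from the pose measured when the call began; what a row does not reach only later rows make up. A row lasts 1/8 s, in which the tool goes at most 62.5 mm and 10.7 degrees, less where a joint would pass 70% of its speed; a pose out of reach is approached as far as the arm can. A call with a gripper value outside its range is refused whole. The fingers move at their own pace and stop on an object; the grip force is fixed at half the most. Time passes only in rows, so rows that repeat a pose let the fingers close. It gives the time, the measured TCP pose, the force and the opening at its end, in the units of the state.
- env.state(): the state, without advancing time (a new reading comes with each control period).
- env.read_camera(name): name is "scene" or "top"; returns a dict with "frame" (480x640x3 uint8, red, green, blue), "fx", "fy", "cx", "cy" (pixels), "xyz" and "rotation" of the camera in the world. Camera axes: x right, y down, z forward; pixel columns grow to the right and rows downward; lengths in mm; the calibration is good to about 2 mm. A picture is of the moment at which its call begins. There is no depth.
- env.job_done(): hands the job in, once; it reports no verdict.
The state is a dict: "t": time; "joints": joint angles; "qvel": joint speeds; "tau": joint torques, N m; "eef_pos": TCP position; "tcp_rot": TCP orientation; "ft_force": force on the tool from outside, world axes, zero at the start; "moment": the same for the moment, N m; "opening": opening from 0.0 (shut) to 1.0 (fully open).
Only numpy, scipy, OpenCV 4.12 (cv2) and the standard library are available. Lean on these libraries where they do the work, as an engineer would, in place of code of your own. Each camera call takes 0.05 s, during which the arm holds its last target.

TASK

The rotary fixture is locked by its spring-loaded index pin (red knob) in the home hole. Pull the pin out, swing the yellow arm counter-clockwise and let the pin spring fully home in the very next hole, the first brass-rimmed one, not the one after it; where that hole sits has to be found by feel, without ramming or jamming the pin against the plates. Then let go, leaving the blue bracket in its nest and everything else on the table where it is.

Things in the scene. Friction and masses are not known exactly. Their poses are not given: they have to be found in the camera images.
- knob_center (a point): Centre of the red knob on the index pin: an upright round cylinder 28 mm across, 24 mm tall, 110 mm out from the turning axis, 94 mm above the table when the pin is home. It moves only straight up and round with the yellow arm (34 mm wide, top 53 mm above the table). Below it a 23 mm sleeve, top 72 mm above the table, guides the 10 mm round-nosed steel pin.
- pin (a joint): Height of the index pin in m: 0 fully home in a hole, about 0.009 with its nose on the plate beside a hole, 0.017 at the end of its pull. A hole holds it until it is up 0.010. More than 30 N between pin and plate spoils the pin. A spring pushes it down with 7 N when home, 10 N when it stands on the plate, 12 N at the end, so it drops when let go.
- rotor (a joint): Angle of the turning part (disc 156 mm across with nest and yellow arm), rad, counter-clockwise from above positive; 0 in the home hole, end of travel 1.30. Friction holds it where it is left (about 3 to 5 N at the knob). The next hole lies anywhere from 0.56 to 0.84, on an adjustable sector whose setting is not measured; the one after it (wrong) 0.45 beyond.
- axis_top (a point): Point on the fixture's vertical turning axis, at the top face of the silver disc, 44 mm above the table; its x axis points to the home hole and it does not turn with the disc. The fixture is bolted down: round dark base 276 mm across. The plates the pin rides on are level and smooth, 36 mm above the table, 0.5 mm lower from 0.40 rad on; every hole is 11.6 mm wide.
- bracket: Loose blue steel bracket 60 x 44 x 30 mm lying in the nest of black blocks at the middle of the silver disc; origin at the centre of its underside, 44 mm above the table. It rides along as the disc turns.
- locator_a: Loose dark steel locating pin standing upright on the table near the fixture, 26 mm in diameter, 46 mm tall; origin at its foot. To be left alone.
- locator_b: A second locating pin like locator_a, standing on the table near the fixture; origin at its foot. To be left alone.
- wrench: Loose wrench lying on the table to the left. To be left alone.
- screwdriver: Loose screwdriver lying on the table to the left. To be left alone.
- spare_bracket: Loose blue bracket 60 x 44 x 30 mm standing on the table to the right. To be left alone.
- riser: Loose black block 70 x 40 x 35 mm on the table to the right. To be left alone.
Not all that is in view belongs to the job. What is shaped like the bracket but pink or turquoise is not meant.

How it is judged:
By the outcome, as a careful person would: the job done as asked, in the order asked, and still so for the second after the job is handed in, with the robot touching nothing.
It also fails if it takes over 51 s, if anything falls off the work surface, if the arm or the gripper's body presses on something with over 40 N, if the wrist force passes 120 N, or if a joint passes its speed limit or range.

## Working session

There is one attempt and no reset: what is moved stays moved. The work goes in short steps, Python scripts to look and compute and a tool call to move; the robot and the scene stay as the last step left them, time stands still between calls to the robot, and variables do not carry over. Pictures are saved under pics/ and viewed, and the job is handed in when it is done.

Besides the shell and the picture viewer there is one more tool, called after "Emit:" as name(argument=value, ...), one argument or row to a line, values as JSON. apply_moves: Moves the arm, as the interface text tells. Its arguments: {"type":"object","properties":{"offset":{"type":"array"},"yaw":{"type":"array"},"jaw":{"type":"array"}},"required":["offset","yaw","jaw"]}

```bash
ls; mkdir -p pics; python3 - <<'E'
from cell import env
import cv2
print(env.state(), env.grasp_offset)
for n in ("scene","top"):
    c=env.read_camera(n)
    cv2.imwrite(f"pics/{n}0.png",c["frame"][:,:,::-1])
    print(n,{k:c[k] for k in c if k!="frame"})
E
```

```text
pics
{'t': 0.0, 'joints': array([-1.31560199e+00,  4.91558370e-01,  1.55945422e+00, -1.30354800e-05,
        1.09169934e+00, -1.05568718e-01]), 'qvel': array([2.48856689e-03, 9.79573804e-05, 9.74379735e-04, 1.55967621e-03,
       1.50236111e-03, 3.28361622e-04]), 'tau': array([ 2.11036306e-03, -6.12627554e+01, -2.58183521e+01,  6.94017811e-02,
        4.81487147e-02, -8.67012932e-05]), 'eef_pos': array([ 220.58176707, -584.47719095,  180.36086618]), 'tcp_rot': array([-1.66603639,  1.56967698,  1.83632533]), 'ft_force': array([-0.91878275, -0.06934732, -0.08874885]), 'moment': array([-0.00749823,  0.00264651, -0.05292704]), 'opening': 0.9998237974328732} 18.8
scene {'fx': 550.9096871811273, 'fy': 550.9096871811273, 'cx': 325.63897932814933, 'cy': 234.91533010551225, 'xyz': array([1056.68526532,  813.04127964,  857.54576513]), 'rotation': array([-2.24178053,  0.00552744,  2.54906543])}
top {'fx': 611.6421222808323, 'fy': 611.6421222808323, 'cx': 328.43114709186176, 'cy': 250.26863561679727, 'xyz': array([ 457.26503051,  -19.08768991, 1544.83630098]), 'rotation': array([-3.08781556e+00,  2.18697416e-03, -1.58486495e+00])}
```

View pics/scene0.png

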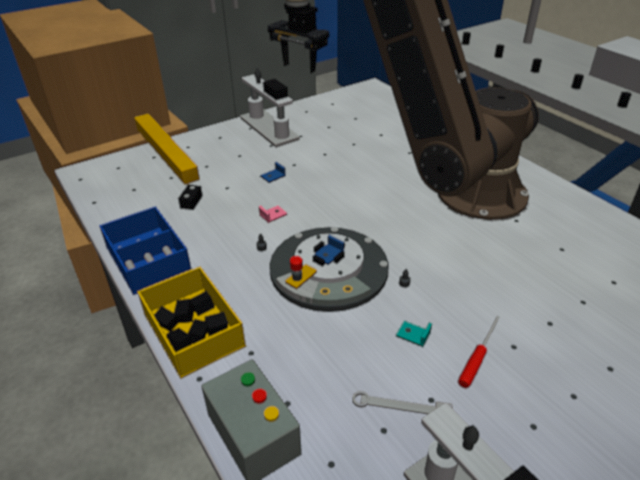

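View pics/top0.png

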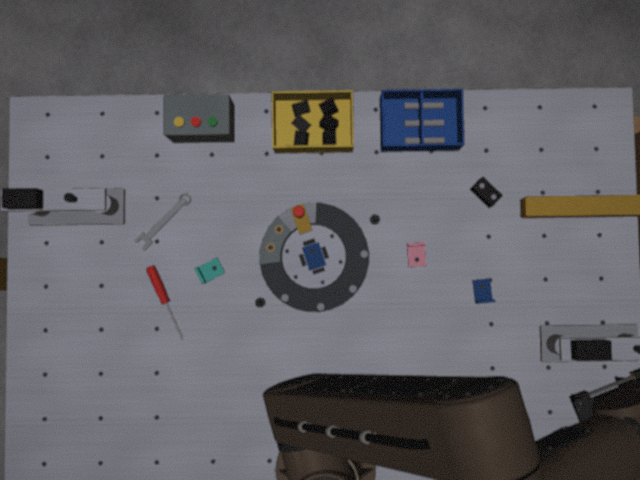

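The scene view shows the fixture near (328,265) with the knob at (296,265). In the top view the disc centre is near (314,257), the knob at (299,212), the brass rims at about (279,229) and (270,247), and the locators at (375,219) and (260,302). Next I'll measure these precisely.

```bash
cat > h.py <<'E'
import numpy as np, cv2
from cell import env
from scipy.spatial.transform import Rotation as R
def ray(c,u,v):
    d=np.array([(u-c["cx"])/c["fx"],(v-c["cy"])/c["fy"],1.0])
    return c["xyz"],R.from_euler("xyz",c["rotation"]).as_matrix()@d
def onplane(c,u,v,z):
    o,d=ray(c,u,v); return o+d*(z-o[2])/d[2]
def proj(c,p):
    q=R.from_euler("xyz",c["rotation"]).as_matrix().T@(np.array(p)-c["xyz"])
    return c["fx"]*q[0]/q[2]+c["cx"],c["fy"]*q[1]/q[2]+c["cy"]
def tri(c1,p1,c2,p2):
    o1,d1=ray(c1,*p1);o2,d2=ray(c2,*p2)
    A=np.stack([d1,-d2],1);s=np.linalg.lstsq(A,o2-o1,rcond=None)[0]
    a=o1+s[0]*d1;b=o2+s[1]*d2
    return (a+b)/2,np.linalg.norm(a-b)
def red(f):
    h=cv2.cvtColor(f,cv2.COLOR_RGB2HSV)
    return (((h[...,0]<8)|(h[...,0]>172))&(h[...,1]>150)&(h[...,2]>80)).astype(np.uint8)
E
python3 - <<'E'
from h import *
C={n:env.read_camera(n) for n in("top","scene")}
P={}
for n,c in C.items():
    f=c["frame"]; k=cv2.connectedComponentsWithStats(red(f))
    for s,ce in zip(k[2][1:],k[3][1:]):
        if s[4]>15: print(n,s,ce)
c=C["top"]
f=c["frame"]
# base ellipse: dark ring
h=cv2.cvtColor(f,cv2.COLOR_RGB2HSV)
g=cv2.cvtColor(f,cv2.COLOR_RGB2GRAY)
print("prof row257",g[257,250:380].tolist())
for n,(x,y,w,hh) in {"top":(245,190,140,125),"scene":(255,215,150,105)}.items():
    cr=C[n]["frame"][y:y+hh,x:x+w,::-1]
    cv2.imwrite(f"pics/{n}_z.png",cv2.resize(cr,None,fx=5,fy=5,interpolation=cv2.INTER_CUBIC)[:600,:800])
E
```

```text
top [191 117   9   9  65] [195.30769231 121.12307692]
top [293 206  11  11  91] [298.36263736 211.17582418]
top [147 267  22  36 300] [157.27666667 283.92333333]
scene [290 256  12  15 149] [295.56375839 263.01342282]
scene [459 345  27  42 503] [472.05367793 366.12127237]
scene [252 389  14  14 159] [258.88679245 395.50314465]
prof row257 [130, 126, 124, 126, 124, 124, 132, 123, 123, 106, 90, 82, 87, 82, 87, 83, 85, 90, 89, 88, 87, 88, 88, 90, 91, 93, 83, 86, 90, 76, 58, 68, 99, 120, 126, 126, 124, 124, 126, 127, 122, 125, 121, 129, 122, 125, 126, 124, 121, 92, 57, 31, 46, 66, 87, 72, 62, 54, 49, 53, 53, 51, 51, 53, 54, 51, 49, 58, 53, 57, 50, 54, 60, 71, 68, 56, 54, 63, 93, 119, 128, 132, 127, 131, 131, 129, 130, 127, 131, 126, 127, 126, 126, 125, 119, 96, 65, 47, 44, 54, 49, 51, 51, 43, 45, 50, 49, 46, 47, 48, 54, 60, 73, 85, 88, 73, 72, 50, 62, 99, 119, 130, 128, 123, 129, 127, 126, 128, 124, 122]
```

View pics/top_z.png

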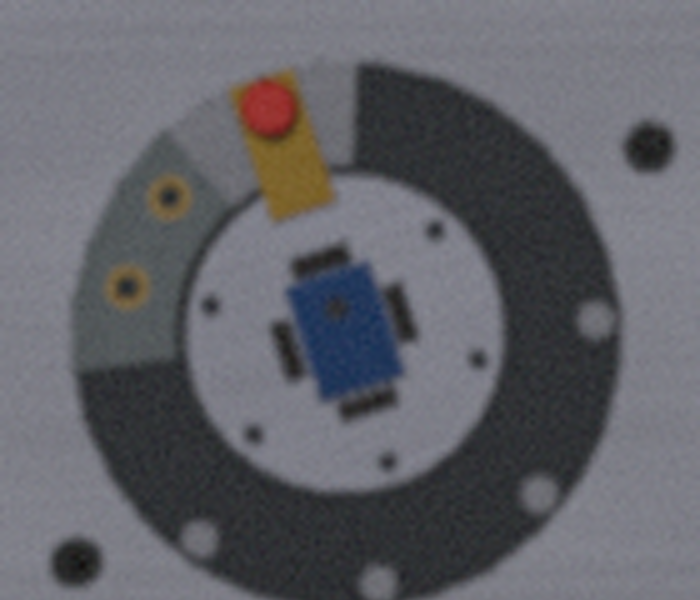

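View pics/scene_z.png

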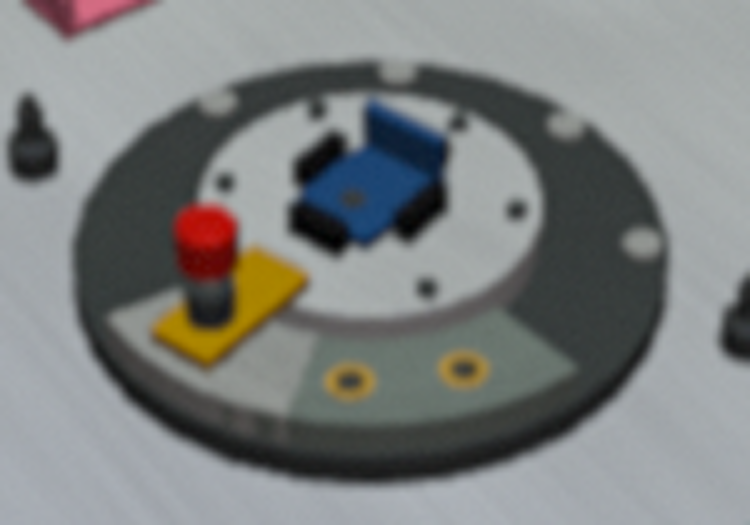

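```bash
cat > m.py <<'E'
from h import *
from scipy.optimize import least_squares
C={n:env.read_camera(n) for n in("top","scene")}
res={}
for n,c in C.items():
    g=cv2.GaussianBlur(cv2.cvtColor(c["frame"],cv2.COLOR_RGB2GRAY),(3,3),0).astype(np.float32)
    ctr0=onplane(c,*((314,257) if n=="top" else (328,258)),44)
    ctr=ctr0.copy()
    for it in range(4):
        pts=[]
        for a in np.linspace(0,2*np.pi,180,endpoint=False):
            rr=np.arange(66,92,.5)
            P=[proj(c,ctr+np.array([r*np.cos(a),r*np.sin(a),0])) for r in rr]
            u=np.array(P,np.float32)
            pr=cv2.remap(g,u[:,0].copy(),u[:,1].copy(),cv2.INTER_LINEAR).ravel()
            d=pr[4:]-pr[:-4]; i=d.argmin()
            if d[i]<-25: r=rr[i+2]; pts.append(ctr[:2]+r*np.array([np.cos(a),np.sin(a)]))
        pts=np.array(pts)
        f=lambda p:np.hypot(*(pts-p[:2]).T)-p[2]
        s=least_squares(f,[*ctr[:2],78],loss="soft_l1",f_scale=.7)
        ctr=np.array([*s.x[:2],44.])
    print(n,"axis",s.x,len(pts),np.abs(f(s.x)).mean())
    res[n]=s.x
kt=[k for k in zip(*[x[1:] for x in cv2.connectedComponentsWithStats(red(C["top"]["frame"]))[2:]])]
def near(c,p):
    k=cv2.connectedComponentsWithStats(red(c["frame"]))
    i=min((i for i in range(1,k[0]) if k[2][i][4]>15),key=lambda i:np.hypot(*(k[3][i]-p)))
    return k[3][i]
def brass(c,box):
    x,y,w,h=box
    hsv=cv2.cvtColor(c["frame"],cv2.COLOR_RGB2HSV)
    return hsv[y:y+h,x:x+w]
E
python3 - <<'E'
from m import *
a=near(C["top"],(298,211)); b=near(C["scene"],(295,263))
print("knob tri",tri(C["top"],a,C["scene"],b), "top@106",onplane(C["top"],*a,106))
for n,H in {"top":[(245+170/5,190+197/5),(245+127/5,190+288/5)],"scene":[(255+350/5,215+381/5),(255+464/5,215+370/5)]}.items():
    for p in H:
        q=onplane(C[n],*p,35.5); d=q[:2]-res[n][:2]
        print(n,q,"r",np.hypot(*d),"ang",np.arctan2(d[1],d[0]))
for n,k in(("top",(a,106)),("scene",(b,94))):
    d=onplane(C[n],*k[0],k[1])[:2]-res[n][:2];print(n,"knob r",np.hypot(*d),"ang",np.arctan2(d[1],d[0]))
for n,p in(("la",(245+650/5,190+148/5)),("lb",(245+77/5,190+563/5))): print(n,onplane(C["top"],*p,46))
print(env.state()["t"])
E
```

```text
Traceback (most recent call last):
  File "m.py", line 20, in <module>
    s=least_squares(f,[*ctr[:2],78],loss="soft_l1",f_scale=.7)
  File "m.py", line 19, in <lambda>
    f=lambda p:np.hypot(*(pts-p[:2]).T)-p[2]
                          ~~~^~~~~~
ValueError: operands could not be broadcast together with shapes (0,) (2,)
```

```bash
python3 - <<'E'
from h import *
C={n:env.read_camera(n) for n in("top","scene")}
c=C["top"]
print(onplane(c,314,257,44),onplane(c,328.4,250.3,0),R.from_euler("xyz",c["rotation"]).as_matrix())
print(onplane(C["scene"],328,258,44))
print(proj(c,onplane(c,314,257,44)))
E
```

```text
[522.0400902   18.73023757  44.        ] [540.38318476 -16.79947793   0.        ] [[-0.01406813 -0.99845389  0.05377657]
 [-0.99989865  0.01416537  0.00142741]
 [-0.00218697 -0.05375104 -0.99855197]]
[530.4759542   32.89861568  44.        ]
(np.float64(314.0), np.float64(257.0))
```

```bash
sed -i 's/d=pr\[4:\]-pr\[:-4\]/d=pr[12:]-pr[:-12]/; s/rr\[i+2\]/rr[i+6]/; s/np.arange(66,92,.5)/np.arange(66,90,.5)/; s/d\[i\]<-25/d[i]<-22/' m.py
python3 - <<'E'
from m import *
a=near(C["top"],(298,211)); b=near(C["scene"],(295,263))
print("knob tri",tri(C["top"],a,C["scene"],b), "top@106",onplane(C["top"],*a,106))
for n,H in {"top":[(245+170/5,190+197/5),(245+127/5,190+288/5)],"scene":[(255+350/5,215+381/5),(255+464/5,215+370/5)]}.items():
    for p in H:
        q=onplane(C[n],*p,35.5); d=q[:2]-res[n][:2]
        print(n,q,"r",np.hypot(*d),"ang",np.arctan2(d[1],d[0]))
for n,k in(("top",(a,106)),("scene",(b,94))):
    d=onplane(C[n],*k[0],k[1])[:2]-res[n][:2];print(n,"knob r",np.hypot(*d),"ang",np.arctan2(d[1],d[0]))
for n,p in(("la",(245+650/5,190+148/5)),("lb",(245+77/5,190+563/5))): print(n,onplane(C["top"],*p,46))
print(env.state()["t"])
E
```

```text
top axis [523.94216562  19.66594695  78.00799443] 167 0.4094383102644426
scene axis [522.48131919  23.55502333  78.43275138] 167 1.3502551849362392
knob tri (array([628.4933118 ,  54.09420037,  93.18220896]), np.float64(2.754523477863892)) top@106 [628.13302076  52.70836828 106.        ]
top [592.03158787 104.73337487  35.5       ] r 108.96162955921046 ang 0.8958011192815309
top [547.19167385 126.43623881  35.5       ] r 109.27229684035453 ang 1.3563906812220352
scene [590.77362525 110.40956725  35.5       ] r 110.48778605283812 ang 0.9044751632783072
scene [546.81118654 132.26971483  35.5       ] r 111.4038894863912 ang 1.350628564839221
top knob r 109.30478444399633 ang 0.3071006431830056
scene knob r 110.18665846514276 ang 0.29655672942894873
la [ 611.91454395 -132.57005579   46.        ]
lb [412.30299853 151.06781341  46.        ]
0.5
```

```bash
python3 - <<'E'
from h import *
s=env.state(); M=R.from_euler("xyz",s["tcp_rot"]).as_matrix()
print(M.round(3), np.arctan2(M[1,1],M[0,1]), s["eef_pos"], s["t"])
E
```

```text
[[ 0.     0.353 -0.936]
 [-0.    -0.936 -0.353]
 [-1.     0.     0.   ]] -1.210001731536557 [ 220.65552496 -584.76829106  180.94810012] 0.5
```

Emit:
apply_moves(
  offset=[
    [0,0,1.5],
    [0.5,1,3],
    [1.5,2.5,3],
    [2.5,4,3],
    [3.8,6,3],
    [5.1,8,3],
    [6.4,10,3],
    [7.7,12,3],
    [9,14,3],
    [10.2,16,3],
    [11.5,18,3],
    [12.8,20,3],
    [14,22,2.5],
    [15.1,23.8,1.5],
    [16,25,0.5],
    [16.3,25.5,0],
    [16.3,25.56,0],
    [16.3,25.56,0],
  ],
  yaw=[0,0,0,0,0,-0.1,-0.2,-0.3,-0.4,-0.5,-0.56,-0.56,-0.56,-0.56,-0.56,-0.56,-0.56,-0.56],
  jaw=[-1,-1,-1,-1,-1,-1,-1,-1,-1,-1,-1,-1,-0.8,-0.6,-0.4,-0.2,-0.2,-0.2],
)

```text
t: 2.75
eef_pos: [628.0, 53.3, 182.0]
tcp_rot: [2.637, 1.57, -0.203]
ft_force: [0.1, -0.3, 0.4]
opening: 0.599
```

```bash
python3 - <<'E'
from h import *
c=env.read_camera("scene"); s=env.state(); M=R.from_euler("xyz",s["tcp_rot"]).as_matrix()
print(s["eef_pos"],np.arctan2(M[1,1],M[0,1]),s["joints"].round(2),[proj(c,s["eef_pos"]+M[:,1]*k) for k in(-28,0,28)], proj(c,(628.3,54.2,106)))
cv2.imwrite("pics/s1.png",cv2.resize(c["frame"][130:330,200:440,::-1],None,fx=3,fy=3,interpolation=cv2.INTER_CUBIC))
E
```

```text
[628.11454917  53.16286187 182.15680609] -1.2696918167617262 [-0.02  0.5   1.54 -0.    1.1   1.25] [(np.float64(303.70783235325473), np.float64(234.59002120578316)), (np.float64(293.0668034706104), np.float64(229.17764412438214)), (np.float64(282.6892435871562), np.float64(223.89927603671686))] (np.float64(294.7950981232152), np.float64(258.3231190124696))
```

View pics/s1.png

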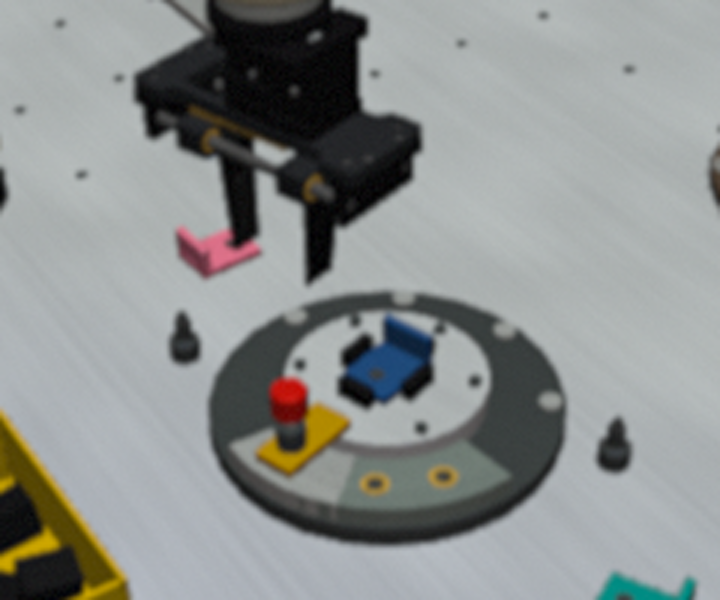

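```bash
python3 - <<'E'
from h import *
c=env.read_camera("scene")
Rm=R.from_euler("xyz",[-1.666,1.5697,1.8363]).as_matrix()
for b in(0,18.8,30): print([np.round(proj(c,np.array([220.6,-584.5,180.4])-Rm[:,0]*b+Rm[:,1]*k),1) for k in(-50,0,50)])
s=env.state(); M=R.from_euler("xyz",s["tcp_rot"]).as_matrix()
for b in(0,10,18.8,30): print([np.round(proj(c,s["eef_pos"]-M[:,0]*b+M[:,1]*k),1) for k in(-28,0,28)])
im=cv2.imread("pics/scene0.png");cv2.imwrite("pics/s0z.png",cv2.resize(im[0:100,240:360],None,fx=6,fy=6,interpolation=cv2.INTER_CUBIC))
E
```

```text
[array([311.7,  82.5]), array([298.6,  78.8]), array([285.9,  75.1])]
[array([311.5,  76.5]), array([298.4,  72.9]), array([285.6,  69.3])]
[array([311.4,  72.9]), array([298.2,  69.3]), array([285.4,  65.8])]
[array([303.7, 234.6]), array([293. , 229.2]), array([282.7, 223.9])]
[array([303.5, 230.6]), array([292.8, 225.2]), array([282.4, 219.9])]
[array([303.4, 227. ]), array([292.7, 221.7]), array([282.2, 216.4])]
[array([303.2, 222.5]), array([292.4, 217.1]), array([281.9, 211.9])]
```

View pics/s0z.png

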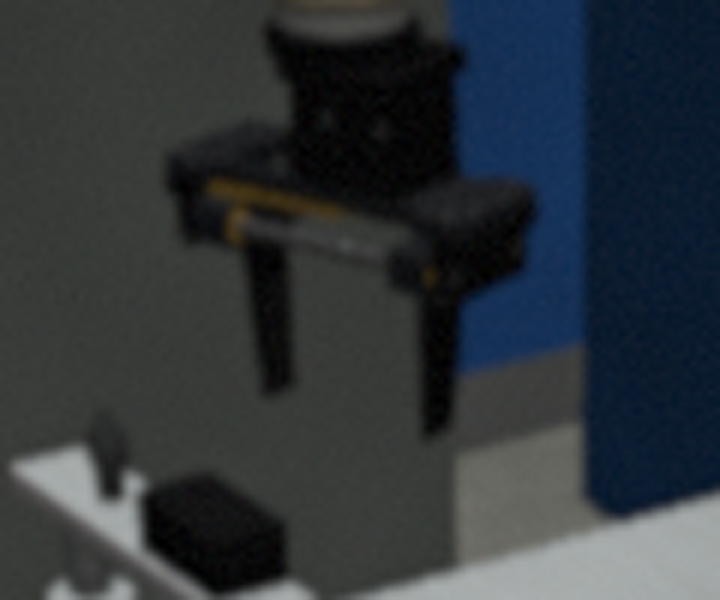

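```bash
python3 - <<'E'
from h import *
c=env.read_camera("top")
Rm=R.from_euler("xyz",[-1.666,1.5697,1.8363]).as_matrix()
for b in(0,30,60): print([(np.round(proj(c,np.array([220.6,-584.5,180.4])-Rm[:,0]*b+Rm[:,1]*k),1)-[520,330])*6 for k in(-50,0,50)])
im=cv2.imread("pics/top0.png");cv2.imwrite("pics/t0z.png",cv2.resize(im[330:430,520:640],None,fx=6,fy=6,interpolation=cv2.INTER_CUBIC))
cv2.imwrite("pics/t1.png",c["frame"][:,:,::-1])
E
```

```text
[array([280.2, 392.4]), array([405.6, 342. ]), array([531. , 292.2])]
[array([312.6, 408. ]), array([441. , 356.4]), array([569.4, 304.8])]
[array([346.8, 423.6]), array([478.2, 371.4]), array([609. , 318.6])]
```

View pics/t0z.png

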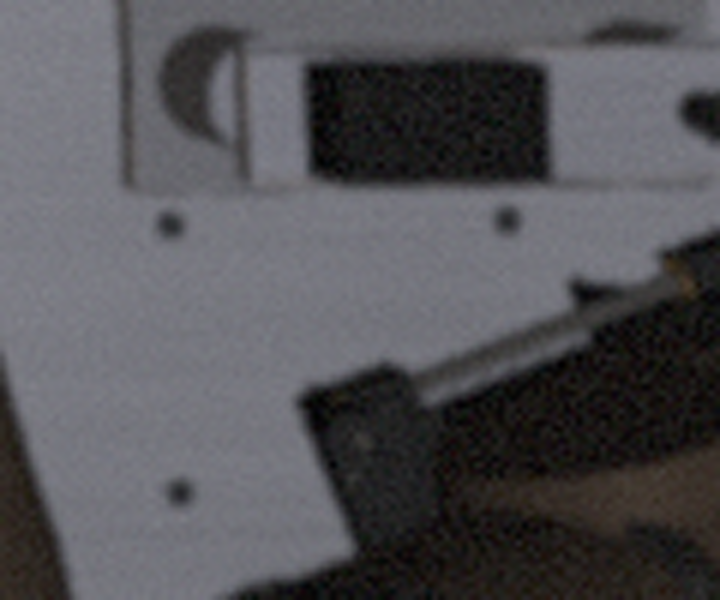

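View pics/t1.png

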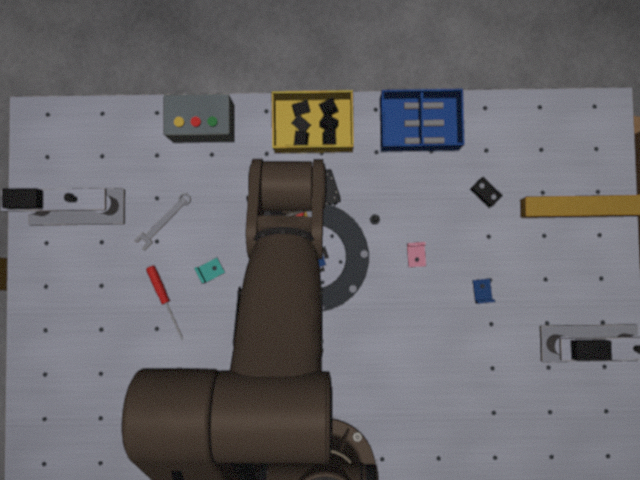

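Emit:
apply_moves(
  offset=[
    [0,0.04,-1],
    [0,0.04,-2],
    [0,0.04,-3],
    [0,0.04,-4],
    [0,0.04,-4.4],
    [0,0.04,-4.4],
  ],
  yaw=[0,0,0,0,0,0],
  jaw=[-0.2,-0.2,-0.2,-0.2,-0.2,-0.2],
)

```text
t: 3.65
eef_pos: [628.2, 53.9, 72.3]
tcp_rot: [2.73, 1.569, -0.111]
ft_force: [0.8, 0.0, -0.7]
opening: 0.599
```

```bash
cat > look.py <<'E'
from h import *
import sys
c=env.read_camera("scene"); s=env.state(); M=R.from_euler("xyz",s["tcp_rot"]).as_matrix()
k=cv2.connectedComponentsWithStats(red(c["frame"]))
print([ (x.tolist(),y.round(1).tolist()) for x,y in zip(k[2][1:],k[3][1:]) if x[4]>15 and abs(y[0]-300)<35 and abs(y[1]-265)<35])
print(s["t"],s["eef_pos"].round(1),np.arctan2(M[1,1],M[0,1]).round(3),s["ft_force"].round(1),s["moment"].round(2),s["opening"])
cv2.imwrite(f"pics/{sys.argv[1]}.png",cv2.resize(c["frame"][190:320,240:400,::-1],None,fx=4,fy=4,interpolation=cv2.INTER_CUBIC))
E
python3 look.py s2
```

```text
[([290, 256, 14, 15, 158], [295.8, 263.0])]
3.7 [628.5  54.   72.8] -1.27 [ 0.3 -0.1  0.2] [ 0.06 -0.03 -0.01] 0.6042508323078651
```

View pics/s2.png

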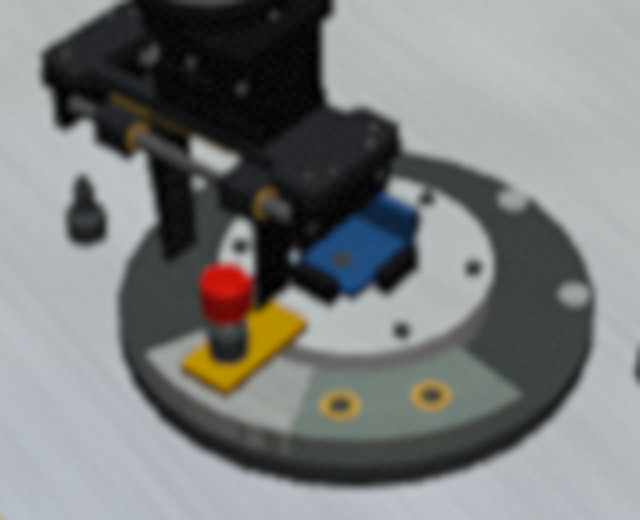

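Emit:
apply_moves(
  offset=[
    [0,0,-0.3],
    [0,0,-0.6],
    [0,0,-0.6],
  ],
  yaw=[0,0,0],
  jaw=[-0.1,0,0.1],
)

```text
t: 4.08
eef_pos: [628.2, 54.0, 57.3]
tcp_rot: [2.746, 1.569, -0.095]
ft_force: [0.3, 0.1, -0.2]
opening: 0.466
```

```bash
python3 look.py s3
```

```text
[([290, 256, 12, 15, 154], [295.4, 262.8])]
4.125 [628.4  54.   57.6] -1.27 [-0.4 -0.3  0.2] [ 0.01 -0.   -0.02] 0.4570466395787391
```

View pics/s3.png

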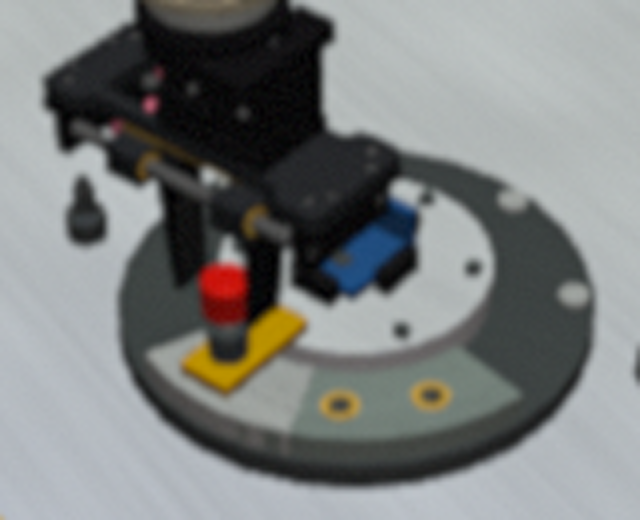

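Emit:
apply_moves(
  offset=[
    [0,0,0],
    [0,0,0],
  ],
  yaw=[0,0],
  jaw=[0.34,0.34],
)

```text
t: 4.38
eef_pos: [628.5, 54.0, 57.8]
tcp_rot: [2.757, 1.569, -0.084]
ft_force: [0.0, 0.5, -0.2]
opening: 0.337
```

Emit:
apply_moves(
  offset=[
    [0,0,0],
    [0,0,0],
    [0,0,0],
  ],
  yaw=[0,0,0],
  jaw=[0.5,0.5,0.5],
)

```text
t: 4.75
eef_pos: [628.5, 54.2, 57.8]
tcp_rot: [2.855, 1.569, 0.014]
ft_force: [0.3, 2.2, 0.6]
opening: 0.28
```

```bash
python3 look.py s4
```

```text
[([289, 255, 10, 16, 121], [293.7, 262.4])]
4.8 [628.5  54.2  57.8] -1.27 [0.4 2.5 0.5] [ 0.42  0.04 -0.04] 0.28630538120402493
```

View pics/s4.png

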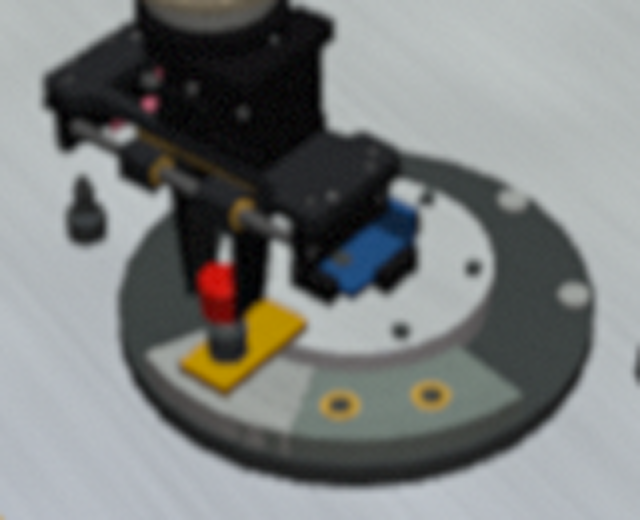

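Emit:
apply_moves(
  offset=[
    [0,0,0.1],
    [0,0,0.2],
    [0,0,0.2],
  ],
  yaw=[0,0,0],
  jaw=[0.6,0.6,0.6],
)

```text
t: 5.18
eef_pos: [628.4, 54.2, 62.6]
tcp_rot: [2.872, 1.569, 0.031]
ft_force: [2.3, 2.7, -10.3]
opening: 0.279
```

Emit:
apply_moves(
  offset=[
    [0,0,0.1],
    [0,0,0.2],
    [0,0,0.32],
    [0,0,0.32],
  ],
  yaw=[0,0,0,0],
  jaw=[0.6,0.6,0.6,0.6],
)

```text
t: 5.68
eef_pos: [628.4, 54.2, 70.7]
tcp_rot: [2.863, 1.569, 0.022]
ft_force: [3.1, 1.2, -11.7]
opening: 0.282
```

```bash
python3 look.py s5; python3 - <<'E'
import numpy as np
# arc plan from current knob position; axis est
A=np.array([523.2,21.6]); t=0.302
for d in np.arange(0,0.75,0.05): 
    v=110*(np.array([np.cos(t+d),np.sin(t+d)])-np.array([np.cos(t),np.sin(t)]))/25
    print(round(d,2),v.round(3),round(d/0.10472,2))
E
```

```text
[([289, 250, 9, 16, 121], [293.4, 257.7])]
5.725 [628.4  54.2  70.6] -1.27 [  3.8   1.9 -11.8] [ 0.38 -0.68 -0.  ] 0.282264580276963
0.0 [0. 0.] 0.0
0.05 [-0.071  0.208] 0.48
0.1 [-0.152  0.413] 0.95
0.15 [-0.243  0.613] 1.43
0.2 [-0.344  0.808] 1.91
0.25 [-0.454  0.999] 2.39
0.3 [-0.574  1.183] 2.86
0.35 [-0.703  1.361] 3.34
0.4 [-0.841  1.533] 3.82
0.45 [-0.987  1.697] 4.3
0.5 [-1.142  1.854] 4.77
0.55 [-1.304  2.003] 5.25
0.6 [-1.473  2.143] 5.73
0.65 [-1.649  2.275] 6.21
0.7 [-1.831  2.399] 6.68
```

View pics/s5.png

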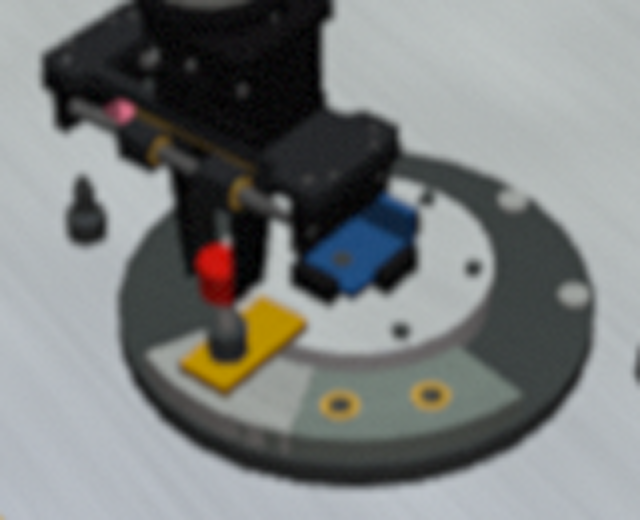

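The knob rose about 12 mm: its centroid went from row 262.4 to 257.7, and the force is about -11.7 N. I'll swing a little first and check.

Emit:
apply_moves(
  offset=[
    [-0.03,0.1,0],
    [-0.07,0.21,0],
    [-0.15,0.41,0],
    [-0.15,0.41,0],
  ],
  yaw=[0.24,0.48,0.95,0.95],
  jaw=[0.6,0.6,0.6,0.6],
)

```text
t: 6.22
eef_pos: [624.4, 64.9, 70.6]
tcp_rot: [3.021, 1.569, 0.281]
ft_force: [4.1, 1.9, -11.8]
opening: 0.287
```

```bash
python3 look.py s6
```

```text
[([293, 253, 11, 15, 135], [298.2, 259.9])]
6.275 [624.4  64.9  70.6] -1.171 [  3.6   2.2 -12.1] [ 0.35 -0.65  0.04] 0.28236055765510976
```

View pics/s6.png

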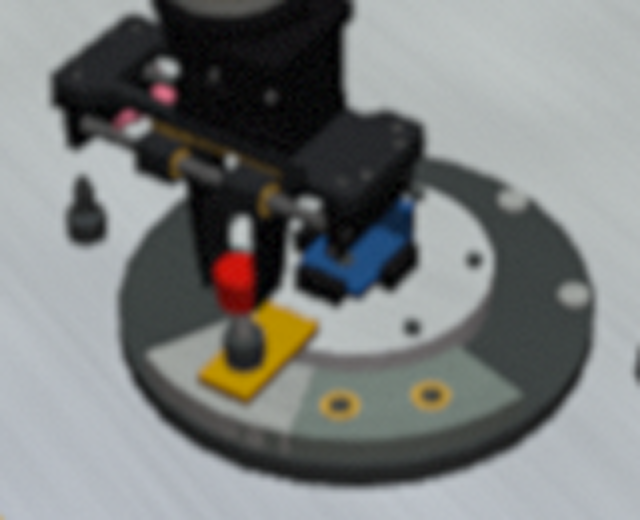

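Emit:
apply_moves(
  offset=[
    [-0.09,0.2,0],
    [-0.19,0.4,0],
    [-0.3,0.59,0],
    [-0.42,0.77,0],
    [-0.55,0.95,0],
    [-0.69,1.12,0],
    [-0.84,1.28,0],
    [-0.99,1.44,0],
    [-0.99,1.44,0],
  ],
  yaw=[0.48,0.95,1.43,1.91,2.39,2.86,3.34,3.82,3.82],
  jaw=[0.6,0.6,0.6,0.6,0.6,0.6,0.6,0.6,0.6],
)

```text
t: 7.4
eef_pos: [599.2, 101.0, 70.5]
tcp_rot: [-2.615, 1.57, 1.326]
ft_force: [1.2, 0.5, -11.5]
opening: 0.283
```

```bash
python3 look.py s7
```

```text
[([313, 258, 14, 16, 163], [319.7, 264.8])]
7.45 [599.2 101.   70.5] -0.772 [  1.5   2.2 -10.7] [ 0.21 -0.29  0.1 ] 0.28285246808282183
```

View pics/s7.png

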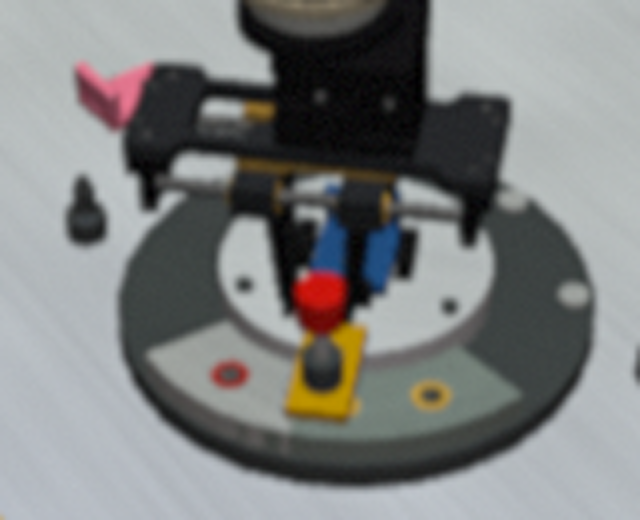

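Emit:
apply_moves(
  offset=[
    [0,0,-0.06],
    [0,0,-0.12],
    [0,0,-0.16],
    [0,0,-0.16],
  ],
  yaw=[0,0,0,0],
  jaw=[0.6,0.6,0.6,0.6],
)

```text
t: 7.95
eef_pos: [599.3, 101.0, 66.9]
tcp_rot: [-2.63, 1.569, 1.311]
ft_force: [0.5, 0.3, -4.6]
opening: 0.283
```

Emit:
apply_moves(
  offset=[
    [0,0,-0.02],
    [0,0,-0.02],
  ],
  yaw=[0,0],
  jaw=[0.6,0.6],
)

```text
t: 8.2
eef_pos: [599.3, 101.0, 66.7]
tcp_rot: [-2.78, 1.569, 1.161]
ft_force: [-1.8, 0.6, -1.1]
opening: 0.283
```

Emit:
apply_moves(
  offset=[
    [0,0,0],
    [0,0,0],
  ],
  yaw=[0,0],
  jaw=[0.34,0.34],
)

```text
t: 8.45
eef_pos: [599.7, 101.0, 67.1]
tcp_rot: [3.042, 1.569, 0.699]
ft_force: [0.3, 1.4, 0.2]
opening: 0.33
```

```bash
python3 look.py s8
```

```text
[([313, 259, 14, 16, 161], [320.1, 266.2])]
8.5 [599.6 100.9  67. ] -0.772 [ 0.3 -0.1  0.6] [-0.05 -0.04  0.01] 0.3284830808391724
```

```bash
python3 - <<'E'
import numpy as np
t=0.805
for d in np.arange(0.0,0.2,0.01): 
    v=4.4*(np.array([np.cos(t+d),np.sin(t+d)])-np.array([np.cos(t),np.sin(t)]))
    print(round(d,2),v.round(3),round(d/0.10472,2))
E
```

```text
0.0 [0. 0.] 0.0
0.01 [-0.032  0.03 ] 0.1
0.02 [-0.064  0.06 ] 0.19
0.03 [-0.097  0.09 ] 0.29
0.04 [-0.129  0.119] 0.38
0.05 [-0.162  0.148] 0.48
0.06 [-0.196  0.177] 0.57
0.07 [-0.229  0.206] 0.67
0.08 [-0.263  0.234] 0.76
0.09 [-0.297  0.261] 0.86
0.1 [-0.332  0.289] 0.95
0.11 [-0.367  0.316] 1.05
0.12 [-0.402  0.342] 1.15
0.13 [-0.437  0.369] 1.24
0.14 [-0.472  0.395] 1.34
0.15 [-0.508  0.42 ] 1.43
0.16 [-0.544  0.445] 1.53
0.17 [-0.581  0.47 ] 1.62
0.18 [-0.617  0.495] 1.72
0.19 [-0.654  0.519] 1.81
```

Emit:
apply_moves(
  offset=[
    [-0.03,0.03,-0.1],
    [-0.06,0.06,-0.2],
    [-0.1,0.09,-0.2],
    [-0.13,0.12,-0.2],
    [-0.16,0.15,-0.2],
    [-0.16,0.15,-0.2],
  ],
  yaw=[0.1,0.2,0.3,0.4,0.5,0.5],
  jaw=[0.34,0.34,0.34,0.34,0.34,0.34],
)

```text
t: 9.25
eef_pos: [596.4, 103.9, 62.0]
tcp_rot: [2.493, 1.568, 0.203]
ft_force: [4.5, -5.4, -1.8]
opening: 0.331
```

```bash
python3 look.py s9
```

```text
[([314, 259, 15, 16, 170], [321.1, 266.0])]
9.3 [596.4 104.   62. ] -0.719 [ 4.4 -5.3 -3.1] [-0.96 -0.77 -0.02] 0.331702805338508
```

View pics/s9.png

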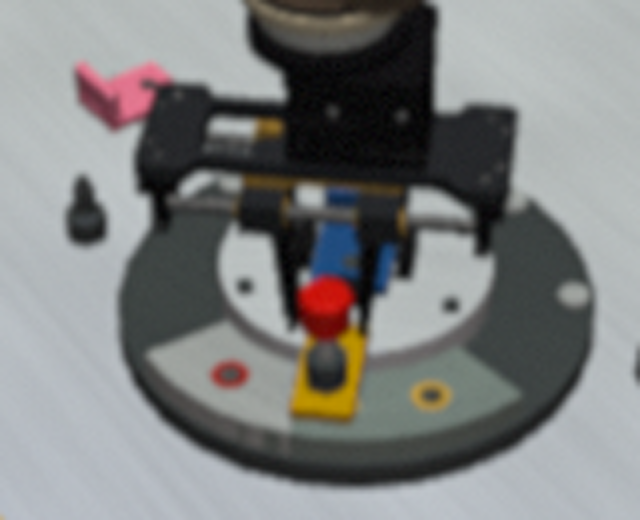

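Emit:
apply_moves(
  offset=[
    [-0.03,0.03,0],
    [-0.07,0.06,0],
    [-0.1,0.08,0],
    [-0.1,0.08,0],
  ],
  yaw=[0.1,0.2,0.3,0.3],
  jaw=[0.34,0.34,0.34,0.34],
)

```text
t: 9.8
eef_pos: [593.6, 106.2, 61.9]
tcp_rot: [2.656, 1.568, 0.398]
ft_force: [0.0, 0.5, -0.3]
opening: 0.335
```

```bash
python3 look.py s10
```

```text
[([316, 262, 14, 16, 164], [322.7, 269.5])]
9.85 [593.5 106.2  61.9] -0.688 [0.6 0.1 0.3] [-0.08 -0.05 -0.01] 0.32971895006991825
```

View pics/s10.png

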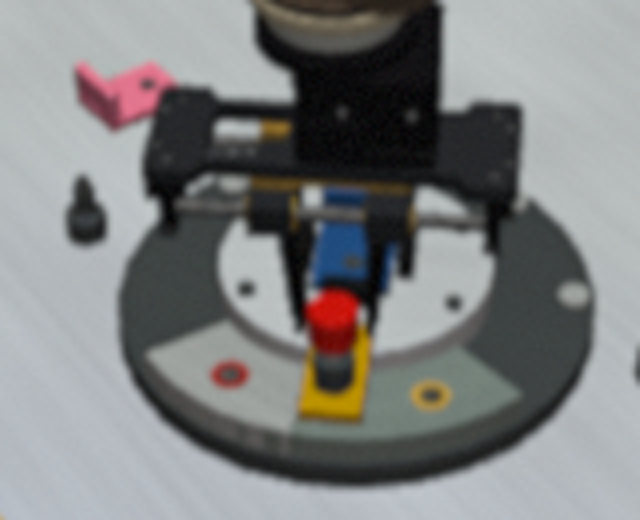

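The knob dropped about 3.5 px, its collar sits on the sleeve as it did at home, and the push force went from 7 N to zero, so the pin has fallen into the hole. Next I'll open, rise and back off to check from both views.

Emit:
apply_moves(
  offset=[
    [0,0,0],
    [0,0,0],
    [0,0,0],
    [0,0,1],
    [0,0,2.5],
    [0,0,4],
    [0,0,6],
    [0,-1.5,7],
    [0,-3.5,7],
    [0,-5.5,7],
    [0,-7.5,7],
    [0,-9.5,7],
    [0,-11.5,7],
    [0,-13,7],
    [0,-14,7],
    [0,-14,7],
  ],
  yaw=[0,0,0,0,0,0,0,0,0,0,0,0,0,0,0,0],
  jaw=[0.2,0,-0.2,-0.2,-0.2,-0.2,-0.2,-0.2,-0.2,-0.2,-0.2,-0.2,-0.2,-0.2,-0.2,-0.2],
)

```text
t: 11.85
eef_pos: [593.3, -244.8, 236.5]
tcp_rot: [2.944, 1.569, 0.684]
ft_force: [0.4, 0.1, 0.1]
opening: 0.598
```

```bash
python3 look.py s11; python3 - <<'E'
from m import *
cv2.imwrite("pics/t2.png",C["top"]["frame"][:,:,::-1])
a=near(C["top"],(282,228)); b=near(C["scene"],(323,269))
print(a,b,"knob tri",tri(C["top"],a,C["scene"],b))
for n,k in(("top",(a,106)),("scene",(b,94))):
    d=onplane(C[n],*k[0],k[1])[:2]-res[n][:2];print(n,"knob r",np.hypot(*d),"ang",np.arctan2(d[1],d[0]))
E
```

```text
[([318, 262, 13, 16, 160], [324.0, 269.6])]
11.9 [ 593.3 -243.6  236.6] -0.689 [-0.5  0.2  0.2] [-0.02 -0.05 -0.03] 0.5979462691942368
top axis [523.87393641  19.67882967  78.01598043] 168 0.44778812753920316
scene axis [522.44218913  23.27775256  78.50343243] 163 0.4988401195888759
[276.5862069  226.35632184] [324.04347826 269.65838509] knob tri (array([592.46622347, 106.60779053,  95.16568963]), np.float64(3.852443636075864))
top knob r 109.50099464007874 ang 0.8872578251659624
scene knob r 107.46329782778302 ang 0.8884760509017895
```

View pics/s11.png

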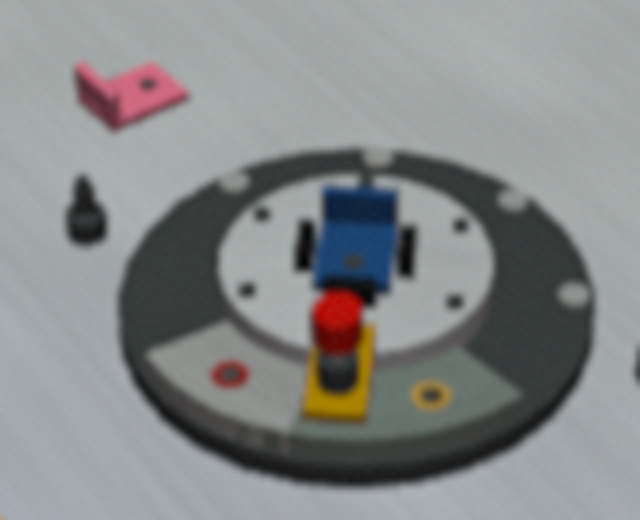

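View pics/t2.png

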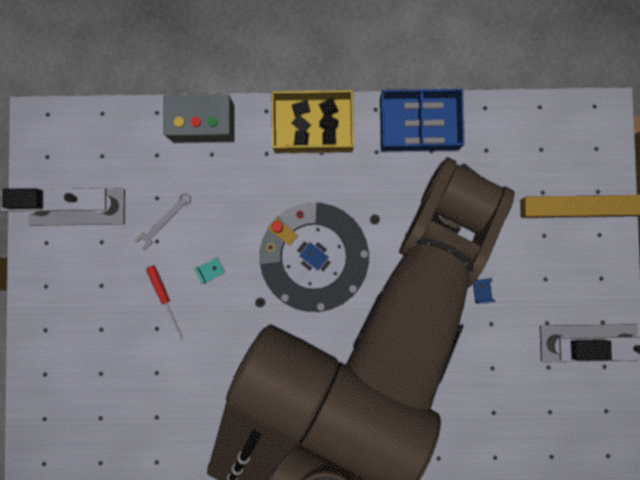

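```bash
python3 - <<'E'
from h import *
fr=[env.read_camera("scene") for _ in range(10)]
now=np.mean([f["frame"].astype(float) for f in fr],0); c=fr[0]
cv2.imwrite("pics/avg.png",now[:,:,::-1].astype(np.uint8))
home=cv2.imread("pics/scene0.png")[:,:,::-1].astype(float)
A=np.array([523.2,21.6])
def model(th,h):
    k=A+110*np.array([np.cos(th),np.sin(th)]); v=c["xyz"][:2]-k; v/=np.hypot(*v)
    pts={"top_back":(*(k-14*v),106+h),"bot_front":(*(k+14*v),82+h),"sleeve_top":(*(k+11.5*v),72),"foot":(*(k+11.5*v),53)}
    return {n:np.round(proj(c,p),1).tolist() for n,p in pts.items()}
for nm,im,u,th in(("home",home,296,.302),("now",now,324,.8875)):
    for h in(0,3): print(nm,h,model(th,h))
    col=im[:,u-1:u+2].mean(1)
    for r in range(250 if nm=="home" else 256,290 if nm=="home" else 296): print(r,col[r].round().astype(int).tolist(),end=" ")
    print()
E
```

```text
home 0 {'top_back': [294.6, 254.0], 'bot_front': [295.6, 271.4], 'sleeve_top': [295.7, 274.1], 'foot': [296.0, 280.7]}
home 3 {'top_back': [294.6, 252.9], 'bot_front': [295.5, 270.3], 'sleeve_top': [295.7, 274.1], 'foot': [296.0, 280.7]}
250 [126, 130, 129] 251 [133, 137, 136] 252 [143, 148, 148] 253 [156, 163, 162] 254 [164, 161, 160] 255 [171, 131, 129] 256 [179, 79, 78] 257 [183, 35, 31] 258 [183, 15, 7] 259 [184, 16, 10] 260 [184, 18, 11] 261 [187, 22, 14] 262 [189, 23, 16] 263 [176, 23, 16] 264 [145, 16, 10] 265 [115, 13, 9] 266 [101, 10, 7] 267 [100, 9, 4] 268 [100, 8, 5] 269 [100, 10, 8] 270 [96, 30, 29] 271 [84, 54, 52] 272 [72, 66, 66] 273 [60, 65, 64] 274 [52, 56, 56] 275 [41, 44, 43] 276 [33, 35, 35] 277 [28, 29, 29] 278 [27, 28, 32] 279 [36, 34, 31] 280 [82, 65, 28] 281 [135, 106, 14] 282 [164, 128, 0] 283 [171, 134, 0] 284 [169, 133, 0] 285 [163, 124, 0] 286 [143, 107, 1] 287 [116, 88, 29] 288 [109, 95, 71] 289 [123, 121, 111] 
now 0 {'top_back': [323.0, 261.3], 'bot_front': [323.2, 279.1], 'sleeve_top': [323.3, 281.8], 'foot': [323.3, 288.4]}
now 3 {'top_back': [323.0, 260.2], 'bot_front': [323.2, 278.0], 'sleeve_top': [323.3, 281.8], 'foot': [323.3, 288.4]}
256 [30, 68, 110] 257 [28, 65, 107] 258 [24, 53, 87] 259 [20, 35, 53] 260 [16, 20, 26] 261 [35, 15, 16] 262 [89, 14, 13] 263 [146, 15, 10] 264 [176, 16, 8] 265 [182, 17, 9] 266 [182, 16, 9] 267 [182, 17, 9] 268 [182, 16, 8] 269 [181, 18, 10] 270 [175, 19, 12] 271 [158, 18, 12] 272 [130, 14, 9] 273 [105, 10, 7] 274 [98, 9, 7] 275 [99, 8, 5] 276 [100, 9, 5] 277 [97, 18, 16] 278 [87, 39, 37] 279 [76, 58, 57] 280 [65, 64, 63] 281 [55, 59, 58] 282 [44, 47, 47] 283 [35, 37, 36] 284 [30, 31, 31] 285 [28, 30, 31] 286 [28, 29, 31] 287 [49, 42, 30] 288 [96, 76, 24] 289 [141, 110, 7] 290 [164, 128, 0] 291 [169, 131, 0] 292 [161, 124, 0] 293 [135, 102, 0] 294 [105, 80, 24] 295 [93, 83, 59]
```

The bottom of the knob is 10.05 px above the sleeve foot at home and 10.2 px now, so the pin is fully seated to within about 0.4 mm. In the top view the second brass hole at (270,247) is still uncovered, and the locators and other loose things haven't moved.

```bash
python3 - <<'E'
from cell import env
s=env.state();print(s["t"],s["ft_force"]);print(env.job_done())
E
```

```text
12.5 [-0.91596385 -0.04643799  0.34081539]
the job is handed in; nothing more can be done
None
```

The index pin is now seated in the next hole, the first brass-rimmed one. I handed the job in at 12.5 s, with the gripper open and well clear.

**How it went:** I gripped the knob and lifted the pin about 13 mm. I swung the arm to about 0.50 rad and lowered the pin onto the plate. I then loosened the jaws and pushed the knob on slowly until the pin sprang in by itself. The push force was about 7 N when the pin stood on the plate and dropped to zero as it fell in.

**Last checks:**
- **Hole:** the rotor is at about 0.585 rad, against 0.598 for the first brass hole as I estimated it from the pictures. The second brass hole is still uncovered.
- **Pin depth:** the gap between the knob and the sleeve foot matches the home picture to about 0.4 mm. Locating the knob from both cameras disagreed slightly: it came out about 2 mm higher than at home, with a 3.9 mm miss between the rays. I trusted the gap, which doesn't depend on the calibration.
- **Forces:** the highest I read was about 12 N, though I only saw the force at the end of each move.
- **Everything else:** the bracket is still in its nest and the other loose things look unmoved.

**Still unexplained or untested:**
- **Fingertips:** in the pictures they sit about 30 mm higher than the reported tool position. I chose a grasp height that was safe either way.
- **Lock:** I did not nudge the arm to test it, so as not to load the pin sideways.

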